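# Fetch a spot lamp from under the wire rack with a reacher

### The job

A round spot lamp has slid under the low wire rack on the shop counter, where a hand cannot get at it. With the reacher, slide its open jaws under the rack around the lamp, squeeze the trigger so that both jaws close on the lamp while it is still under the rack, and draw it out in the jaws until it is wholly in front of the rack. Then let the jaws open, leave the reacher lying flat on the counter clear of the rack, and set the lamp down in the open tray, always keeping it upright as it stands now; leave the breaker and the other goods where they are.

Things in the scene. Friction and masses are not known exactly. Their poses are not given: they have to be found in the camera images.
- rack: Low bright-steel wire rack, fixed, 200 deep (its x) x 300 wide (y) x 77 high; origin at counter level under its centre; +x points into it, its open mouth is the -x side (x = -100). Shelf wires 25 apart, underside 69 above the counter; open all round below, four 8 mm corner legs. Two fixed cartons on top, up to 140 high, at both ends of its width, at the back.
- rack_mouth (a point): Middle of the rack's mouth at counter level (x = -100, y = 0 of the rack).
- reacher: Reacher (pick-up tool) lying flat on two feet, 275 long overall, 0.24 to 0.34 kg; origin at counter level under the middle of its grip, +x to the jaws, +y to the trigger side. It slides well on the counter and need not be lifted. Ends at x = -38 behind the grip; ahead of it a thin shaft, 32 high, then the knuckle block (x = 119 to 147, 58 wide, 38 high), then the jaws.
- reacher_grip (a point): Middle of the grip, on the reacher's origin, 40 high. Two upright bars 56 long along x, tops 62 high: black fixed palm bar (outer face y = -32), grey trigger bar (outer face y = +32 released). Take it from above with the fingers closing along y. Squeezing moves only the trigger bar, so the tool shifts towards its +y by half the squeeze relative to the hand.
- reacher_jaws (a point): Point midway between the jaws where they hold best, 200 ahead of the reacher's origin along its +x, 25 high. Open, the jaws are about 98 apart at the tips (128 over the outsides); with the grip held at 61 wide about 80 remain. Tips at x = 236.
- trigger (a joint): Trigger squeeze in m: 0 released (grip 64 mm wide, jaws open), 0.020 fully squeezed (grip 44 mm). A spring opens it, 6 N at 0, rising 0.3 N per mm; both jaws follow it. The jaws meet the lamp's body at about 0.013 to 0.017 (grip 47 to 51 mm wide); squeeze on with about 40 N to hold it.
- jaw_left: Left jaw of the reacher (+y side), a bent flat finger at heights 13 to 35; origin on its hinge (x = 135 of the reacher) at counter level, turns with the jaw.
- jaw_right: Right jaw of the reacher (-y side); origin on its hinge at counter level, turns with the jaw.
- lamp: Spot lamp standing face down: white round bezel 70 diameter x 6 high, on it a finned aluminium body 54 diameter up to 40 high, then a white terminal 28 diameter up to 48 high; round, its yaw is of no account; 0.13 to 0.2 kg; origin at the centre of its underside. Starts under the rack in one of two places side by side.
- breaker: White two-pole circuit breaker, 84 x 36 x 63 high, standing in the other place under the rack, about 120 beside the lamp; origin at the centre of its underside, long along x. Leave it.
- tray: Open grey plastic tray, fixed, 160 x 160 outside, 45 high, walls and floor 5 thick; origin at the centre of its underside.
- power_strip: White power strip 250 x 52 x 33, bystander.
- screwdriver: Screwdriver 180 long, bystander.
- carton: White carton 70 x 110 x 65 high, bystander.

How it is judged:
On the way, in this order (a step that is already met when the one before it is completed fails the run):
1. trigger squeezed, both jaws closed on the lamp while it is still under the rack (value of joint trigger above 0.009 m and contact force between each of jaw_left, jaw_right and lamp above 1 N and x of lamp in the frame of rack above -0.06 m), for 0.2 s.
2. lamp drawn out by the closed jaws, wholly in front of the rack (value of joint trigger above 0.009 m and contact force between any of jaw_left, jaw_right and lamp above 0.5 N and x of lamp in the frame of rack below -0.14 m and distance between lamp and reacher_jaws below 0.06 m), for 0.1 s.
3. trigger let go, jaws open, lamp free of them in front of the rack (value of joint trigger below 0.007 m and contact force between each of jaw_left, jaw_right and lamp below 0.3 N and x of lamp in the frame of rack below -0.135 m), for 0.2 s.
At the end, for the whole second after the job is handed in: Lamp upright (0.15 rad) and still on the tray floor; reacher flat and still on the counter, trigger released, jaw point 45 mm or more in front of the rack's mouth; breaker and the other three goods within 50 mm of their starts (x of lamp in the frame of tray between -0.05 and 0.05 m and y of lamp in the frame of tray between -0.05 and 0.05 m and z of lamp in the frame of tray between 0.001 and 0.012 m and angle between lamp's own z axis and vertical below 0.15 rad and linear speed of each of lamp, reacher below 0.02 m/s and value of joint trigger below 0.003 m and x of reacher_jaws in the frame of rack below -0.145 m and angle between reacher's own z axis and vertical below 0.1 rad and height (world z) of reacher below 0.01 m and distance of each of breaker, power_strip, screwdriver, carton from where it was at the start of the episode below 0.05 m); the robot touches nothing.
It fails at once if the lamp is tipped over (angle between lamp's own z axis and vertical above 0.8 rad).
It fails at once if the breaker under the rack is moved by more than 50 mm (distance of breaker from where it was at the start of the episode above 0.05 m).
It fails at once if another of the goods is moved by more than 50 mm (distance of any of power_strip, screwdriver, carton from where it was at the start of the episode above 0.05 m).
It also fails if it takes over 66 s, if anything falls off the work surface, if the arm or the gripper's body presses on something with over 40 N, if the wrist force passes 120 N, or if a joint passes its speed limit or range.

### The arm

A 7-joint arm with a two-finger parallel gripper is mounted at the origin on the work surface. World frame = base frame: x ahead of the robot, y to its left, z up, the work surface at z = 0. Lengths are in m, angles in rad, forces in N, time in s.
With the tool pointing down it reaches from about 0.425 to 0.925 m from the base axis. Payload 6.8 kg.
Tool frame: the origin (TCP) lies on the centre line of the jaws, within the pads' length; the fingertips stand 8 mm ahead of it and the grasp point (between the pads) lies 11 mm behind it (bot.tips_ahead is the distance from the TCP to the fingertips, in m); z points along the fingers, y is the line along which they close (so a half turn about z gives the same grasp; the last joint's range is limited). The gripper opens to 85 mm and grips with 20 to 120 N. Pads are 22 mm wide; open, the fingers measure 114 mm over their backs; the gripper's body (76 mm by 85 mm) begins 54 mm behind the grasp point. The pads swing forward as they close: fully open they stand 13 mm farther back than shut.
Start: joints at [1.215, 0.477, 0.022, 1.555, -0.011, 1.109, -0.083], TCP at [0.166, -0.654, 0.239] pointing down, gripper open.
Joint ranges: [-2.96, 2.96], [-0.34, 2.1], [-1.41, 1.46], [0.24, 2.44], [-1.37, 4.51], [0.17, 1.92], [-2.96, 2.96]. Speed limits (rad/s): [2.39, 2.39, 3.14, 3.14, 3.14, 3.14, 3.14].

### API

Orientations are given as a unit quaternion [w, x, y, z].
In Python, from station import bot gives the robot as it stands.
- The arm moves only by the tool send_rows, never from a script. Its argument "deltas" is text: rows parted by semicolons, each of 4 numbers parted by spaces: the shift along the tool's x, y, z in m, then the turn about the tool's z in degrees. In form: x y z spin; .... A call has 1 to 5 rows; each row is the pose to reach, as a shift and turn from the pose commanded when the call began, along the tool's axes at that moment; what a row does not reach only later rows make up. A row lasts 1/10 s, in which the tool goes at most 50 mm and 8.59 degrees, less where a joint would pass 70% of its speed; a pose out of reach is approached as far as the arm can. A call with a gripper value outside its range is refused whole. "claw" is the opening, from 0 (shut) to 1 (fully open), set as the call begins (left out, the last holds). The fingers move at their own pace and stop on an object; "force" is the grip in N (left out, the last holds). Time passes only in rows, so rows that repeat a pose let the fingers close. It gives the time, the measured TCP pose, the force, the opening and the grip force at its end, in the units of the state.
- bot.get_obs(): the state, without advancing time (a new reading comes with each control period).
- bot.read_camera(name): name is "scene" or "top"; returns a dict with "img" (420x560x3 uint8, red, green, blue), "depth" (420x560 float32, m along the optical axis (not along the pixel's ray), 0 where there is no reading), "fx", "fy", "cx", "cy" (pixels), "camera_from_world" (4x4, takes a point from world to camera coordinates). Camera axes: x right, y up, looking along -z (the intrinsics and any distortion apply to the point x, -y, -z); pixel columns grow to the right and rows downward; lengths in m; the calibration is good to about 2 mm. A picture is of the moment at which its call begins.
- bot.hand_in(): hands the job in; it is judged then, once.
Trained networks look in a picture, given as the dict that the camera call returned (one of the last four; its "shot" number tells which), for a name from the list of things; names that differ only in an ending like _2 or _b are one class to them, and where a whole thing is asked for, a point or a joint stands for the part that bears it (a point fixed in the world has none). Each returns a list of dicts, best first, with "confidence" (0 to 1); they miss things now and then, are a little off and sometimes report something else, mostly with a low value. They report only what shows in the picture. A call takes as long as a camera call.
- bot.masks_of(picture, query): "mask" (420x560 bool, what is visible of it).
- bot.landmark_of(picture, query): "xyz" ([x, y, z] in m, in world coordinates, good to about 4 mm: a listed point, or the origin of a listed thing).
The state is a dict: "t": time; "q": joint angles; "joint_vel": joint speeds; "joint_torque": joint torques, N m; "eef_pos": TCP position; "tool_rot": TCP orientation; "contact_force": force on the tool from outside, world axes, zero at the start; "torque": the same for the moment, N m; "gripper_width": opening from 0.0 (shut) to 1.0 (fully open); "grasp_force": force on a finger pad.
Only numpy, scipy, OpenCV 4.12 (cv2) and the standard library are available. Lean on these libraries where they do the work, as an engineer would, in place of code of your own. Each camera call takes 0.05 s, during which the arm holds its last target. There are 200 camera calls.

## Working session

There is one attempt and no reset: what is moved stays moved. The work goes in short steps, Python scripts to look and compute and a tool call to move; the robot and the scene stay as the last step left them, time stands still between calls to the robot, and variables do not carry over. Pictures are saved under pics/ and viewed, at most 10 in all, crops included, and the job is handed in when it is done.

Besides the shell and the picture viewer there is one more tool, called after ">>>" as name(argument=value, ...) on one line, values as JSON. send_rows: Moves the arm, as the interface text tells. Its arguments: {"type":"object","properties":{"deltas":{"type":"string"},"claw":{"type":"number"},"force":{"type":"number"}},"required":["deltas"]}

```bash
mkdir -p pics; ls
python3 - <<'E'
from station import bot
import cv2,numpy as np
o=bot.get_obs();print({k:np.round(v,3).tolist() for k,v in o.items()})
for c in("scene","top"):
    p=bot.read_camera(c);cv2.imwrite(f"pics/{c}0.png",p["img"][...,::-1])
    print(c,np.round(p["camera_from_world"],3).tolist(),p["fx"],p["cx"],p["cy"])
    for n in("rack","rack_mouth","reacher","reacher_grip","reacher_jaws","jaw_left","jaw_right","lamp","breaker","tray","power_strip","screwdriver","carton"):
        print(n,[(np.round(r["xyz"],3).tolist(),round(r["confidence"],2)) for r in bot.landmark_of(p,n)[:2]])
E
```

```text
pics
{'t': 0.0, 'q': [1.215, 0.478, 0.022, 1.556, -0.012, 1.109, -0.083], 'joint_vel': [0.001, 0.001, 0.001, -0.0, -0.001, -0.001, 0.001], 'joint_torque': [0.0, -59.645, 1.608, -28.119, 0.012, 0.009, -0.0], 'eef_pos': [0.165, -0.654, 0.238], 'tool_rot': [-0.001, 0.992, 0.124, -0.0], 'contact_force': [0.311, -0.079, 0.848], 'torque': [0.013, -0.038, -0.022], 'grasp_force': 0.0, 'gripper_width': 1.0}
scene [[-0.812, 0.584, 0.016, 0.527], [-0.478, -0.68, 0.556, 0.237], [0.335, 0.444, 0.831, -1.312], [0.0, 0.0, 0.0, 1.0]] 388.65526353192337 275.83705191776596 210.3784048982916
rack [([0.541, 0.314, 0.003], 0.64)]
rack_mouth [([0.605, 0.316, -0.003], 0.56)]
reacher [([0.49, -0.138, 0.001], 0.71)]
reacher_grip [([0.482, 0.302, 0.001], 0.74), ([0.489, -0.14, 0.041], 0.69)]
reacher_jaws [([0.473, 0.055, 0.026], 0.7)]
jaw_left [([0.463, -0.01, 0.001], 0.57)]
jaw_right [([0.494, -0.006, -0.0], 0.63)]
lamp [([0.48, 0.298, -0.002], 0.91), ([0.763, -0.118, -0.002], 0.65)]
breaker [([0.603, 0.319, -0.002], 0.85)]
tray [([0.481, -0.386, -0.001], 0.79)]
power_strip [([0.786, 0.154, -0.003], 0.93), (
[... 157 characters left out ...]
.025, 0.12, -0.62], [-0.12, -0.018, 0.993, -1.145], [0.0, 0.0, 0.0, 1.0]] 512.4352475232082 280.9269089213866 210.91026099444852
rack [([0.537, 0.314, -0.004], 0.75), ([0.487, -0.14, 0.002], 0.68)]
rack_mouth []
reacher [([0.486, -0.144, 0.003], 0.75)]
reacher_grip [([0.487, -0.14, 0.04], 0.96)]
reacher_jaws []
jaw_left [([0.464, -0.008, -0.0], 0.64)]
jaw_right [([0.5, -0.002, -0.0], 0.74)]
lamp [([0.479, 0.304, 0.001], 0.71)]
breaker [([0.603, 0.316, 0.002], 0.77), ([0.539, 0.316, -0.002], 0.67)]
tray [([0.482, -0.387, -0.002], 0.56)]
power_strip [([0.781, 0.149, 0.001], 0.68), ([0.607, 0.315, 0.002], 0.15)]
screwdriver [([0.766, -0.12, -0.003], 0.79)]
carton [([0.74, -0.309, 0.003], 0.61)]
```

View pics/scene0.png

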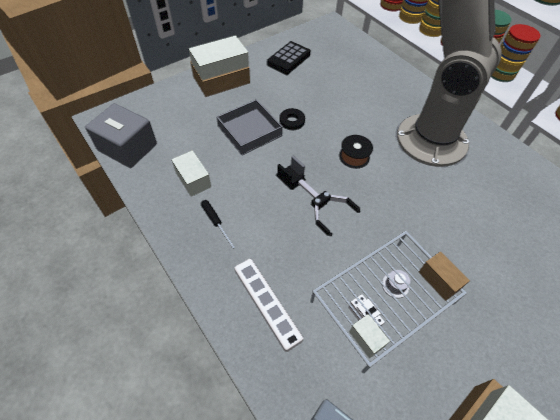

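View pics/top0.png

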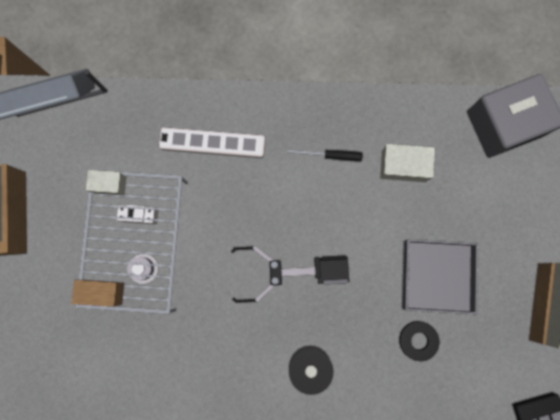

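The scene view shows the lamp at (398,282) under the rack, with the breaker at (367,308) beside it. The mouth edge runs (316,293)–(403,237), and the reacher's grip is near (290,172) with its jaws pointing at the rack. The top view agrees: mouth edge (181,178)–(170,311), tray at (439,276).

```bash
cat > h.py <<'E'
from station import bot
import numpy as np,cv2
def ray(p,u,v):
    M=p["camera_from_world"];R=M[:3,:3];c=-R.T@M[:3,3]
    return c,R.T@np.array([(u-p["cx"])/p["fx"],-(v-p["cy"])/p["fy"],-1.])
def atz(p,u,v,z):
    c,d=ray(p,u,v);return c+d*(z-c[2])/d[2]
def tri(a,b):
    (c,d),(e,f)=a,b
    s=np.linalg.lstsq(np.c_[d,-f],e-c,rcond=None)[0]
    return (c+d*s[0]+e+f*s[1])/2,np.linalg.norm(c+d*s[0]-e-f*s[1])
def cloud(p,m):
    v,u=np.nonzero(m&(p["depth"]>0));D=p["depth"][v,u];M=p["camera_from_world"]
    X=np.c_[(u-p["cx"])/p["fx"]*D,-(v-p["cy"])/p["fy"]*D,-D]
    return (X-M[:3,3])@M[:3,:3]
def deg(v): return np.degrees(np.arctan2(v[1],v[0]))
E
python3 - <<'E'
from h import *
s=bot.read_camera("scene");t=bot.read_camera("top")
A=atz(t,181,178,.073);B=atz(t,170,311,.073);print("top mouth",A,B,deg(A-B)+90)
A=atz(s,316,293,.073);B=atz(s,403,237,.073);print("scene mouth",A,B,deg(A-B)+90)
for n in("lamp","reacher_grip","reacher","rack","breaker","tray"):
  for k,p in(("s",s),("t",t)):
    m=bot.masks_of(p,n)
    if not m: print(n,k,"none");continue
    c=cloud(p,m[0]["mask"]);v,u=np.nonzero(m[0]["mask"])
    print(n,k,round(m[0]["confidence"],2),len(u),"px",u.mean().round(1),v.mean().round(1),"p5",np.percentile(c,5,axis=0).round(3),"p95",np.percentile(c,95,axis=0).round(3))
    if n=="reacher":
      w=c[(c[:,2]<.045)&(c[:,2]>.012)]
      print(" axis",deg(np.linalg.svd(w[:,:2]-w[:,:2].mean(0))[2][0]))
    if n=="rack": print(" rect",cv2.minAreaRect(c[(c[:,2]>.06)&(c[:,2]<.085),:2].astype(np.float32)))
E
```

```text
top mouth [0.68536332 0.20721965 0.073     ] [0.38909525 0.21650571 0.073     ] 88.20474096413025
scene mouth [0.6867693  0.21516258 0.073     ] [0.40390827 0.22687617 0.073     ] 87.62867261842823
lamp s 0.97 474 px 395.7 283.6 p5 [0.462 0.275 0.005] p95 [0.511 0.326 0.048]
lamp t 0.97 717 px 142.0 267.9 p5 [0.451 0.272 0.002] p95 [0.511 0.322 0.074]
reacher_grip s 0.73 1329 px 310.2 189.6 p5 [ 0.418 -0.165  0.005] p95 [0.535 0.068 0.06 ]
reacher_grip t 0.98 1901 px 301.0 270.7 p5 [ 0.418 -0.17   0.003] p95 [0.531 0.067 0.061]
reacher s 0.83 1317 px 309.6 189.6 p5 [ 0.419 -0.167  0.006] p95 [0.536 0.068 0.06 ]
 axis 97.4549377213001
reacher t 0.61 1897 px 301.9 270.4 p5 [ 0.419 -0.17   0.004] p95 [0.531 0.066 0.061]
 axis -82.86561678695342
rack s 0.96 3785 px 402.3 304.5 p5 [0.404 0.215 0.001] p95 [0.692 0.415 0.138]
 rect ((0.5433380603790283, 0.3145086467266083), (0.2064446657896042, 0.3067069351673126), 87.76789855957031)
rack t 0.91 3301 px 114.6 246.3 p5 [0.393 0.214 0.072] p95 [0.686 0.415 0.138]
 rect ((0.5423454642295837, 0.31601691246032715), (0.20826619863510132, 0.30816441774368286), 87.59468841552734)
breaker s 0.58 482 px 364.9 308.8 p5 [0.591 0.278 0.032] p95 [0.64  0.346 0.075]
breaker t 0.94 638 px 137.2 215.0 p5 [0.587 0.275 0.005] p95 [0.617 0.353 0.075]
tray s 0.86 2147 px 248.7 126.7 p5 [ 0.407 -0.464  0.003] p95 [ 0.562 -0.307  0.045]
tray t 0.82 5470 px 439.4 275.9 p5 [ 0.408 -0.46   0.001] p95 [ 0.556 -0.306  0.045]
```

>>> send_rows(deltas="0.03 -0.028 0 0; 0.06 -0.057 0 0; 0.09 -0.086 0 0; 0.12 -0.115 0 0; 0.15 -0.144 0 0", claw=1)

```text
t: 2.6
eef_pos: [0.2764, -0.4765, 0.2395]
tool_rot: [0.0, 0.992, 0.124, 0.0]
contact_force: [0.5, 0.9, -0.4]
gripper_width: 0.998
grasp_force: 0.0
```

>>> send_rows(deltas="0.03 -0.028 0 0; 0.06 -0.057 0 0; 0.09 -0.086 0 0; 0.12 -0.115 0 0; 0.15 -0.144 0 0")

```text
t: 3.1
eef_pos: [0.3865, -0.3002, 0.2396]
tool_rot: [0.0, 0.992, 0.124, 0.0]
contact_force: [-0.2, -0.5, -0.4]
gripper_width: 0.999
grasp_force: 0.0
```

>>> send_rows(deltas="0.03 -0.028 0 -8; 0.06 -0.057 0 -16; 0.09 -0.086 0 -24; 0.12 -0.115 0 -32; 0.138 -0.131 0 -40")

```text
t: 3.6
eef_pos: [0.4891, -0.1372, 0.2398]
tool_rot: [0.0, 0.888, 0.46, 0.001]
contact_force: [-0.1, 0.1, -0.0]
gripper_width: 0.999
grasp_force: 0.0
```

>>> send_rows(deltas="0 0 0 -8; 0 0 0 -16; 0 0 0 -24; 0 0 0 -32; 0 0 0 -39.3")

```text
t: 4.1
eef_pos: [0.4875, -0.1408, 0.2394]
tool_rot: [0.0, 0.683, 0.73, 0.0]
contact_force: [-1.3, -0.4, -1.2]
gripper_width: 1.002
grasp_force: 0.0
```

>>> send_rows(deltas="0 0 0 0")

```text
t: 4.2
eef_pos: [0.4874, -0.1409, 0.2394]
tool_rot: [0.0, 0.685, 0.729, 0.0]
contact_force: [-0.3, -0.8, -0.4]
gripper_width: 1.002
grasp_force: 0.0
```

>>> send_rows(deltas="0 0 0.045 0; 0 0 0.09 0; 0 0 0.13 0; 0 0 0.15 0; 0 0 0.165 0")

```text
t: 4.7
eef_pos: [0.4865, -0.1406, 0.0724]
tool_rot: [-0.001, 0.687, 0.727, -0.001]
contact_force: [0.5, -0.1, 0.4]
gripper_width: 1.004
grasp_force: 0.0
```

Run:
```python
from h import *
for n in("scene","top"):
    p=bot.read_camera(n);cv2.imwrite(f"pics/{n}1.png",p["img"][...,::-1])
    if n=="scene":cv2.imwrite("pics/s1.png",cv2.resize(p["img"][130:270,230:400,::-1],None,fx=4,fy=4))
    for q in("reacher_grip","reacher_jaws","jaw_left","jaw_right"):print(n,q,[(r["xyz"].round(3).tolist() if hasattr(r["xyz"],"round") else r["xyz"],r["confidence"]) for r in bot.landmark_of(p,q)[:1]])
```

```text
scene reacher_grip [([0.4907, -0.1418, 0.0413], 0.76)]
scene reacher_jaws [([0.4737, 0.0551, 0.0241], 0.76)]
scene jaw_left [([0.4611, -0.0108, 0.0002], 0.47)]
scene jaw_right [([0.4929, -0.0046, 0.0018], 0.58)]
top reacher_grip []
top reacher_jaws []
top jaw_left [([0.4607, -0.0098, 0.0003], 0.59)]
top jaw_right [([0.4988, -0.0054, 0.0018], 0.51)]
```

View pics/s1.png

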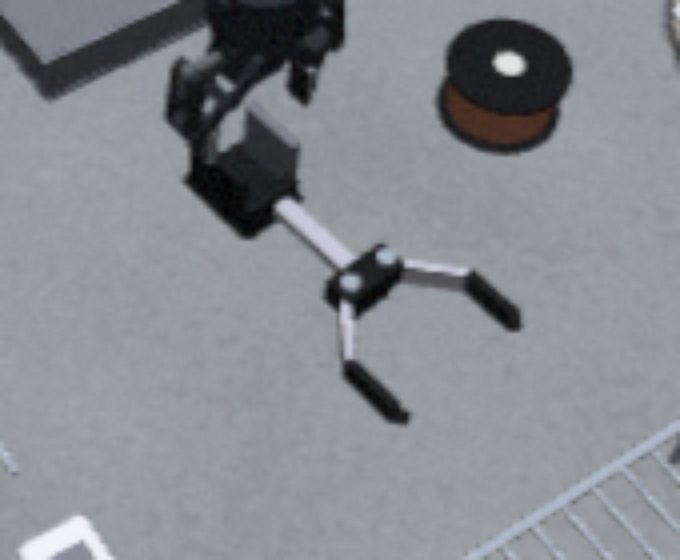

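The crop shows the open fingers either side of the grip bars at (240,160), with the jaws pointing to the rack. Next I lower the rest of the way and close to about 61 mm.

>>> send_rows(deltas="0 0.002 0.015 0; 0 0.002 0.03 0; 0 0.002 0.037 0; 0 0.002 0.04 0; 0 0.002 0.04 0")

```text
t: 5.7
eef_pos: [0.4892, -0.1405, 0.0338]
tool_rot: [-0.0, 0.685, 0.728, -0.0]
contact_force: [-1.5, -0.2, 0.0]
gripper_width: 1.0
grasp_force: 0.0
```

>>> send_rows(deltas="0 0 0 0; 0 0 0 0; 0 0 0 0; 0 0 0 0; 0 0 0 0", claw=0.72, force=40)

```text
t: 6.2
eef_pos: [0.4908, -0.1407, 0.0352]
tool_rot: [0.001, 0.685, 0.728, 0.001]
contact_force: [1.6, 0.1, 6.5]
gripper_width: 0.721
grasp_force: 7.8
```

>>> send_rows(deltas="0.01 0.002 -0.003 0; 0.03 0.005 -0.003 0; 0.05 0.008 -0.003 0; 0.07 0.011 -0.003 0; 0.09 0.014 -0.003 0")

```text
t: 6.7
eef_pos: [0.4968, -0.0489, 0.037]
tool_rot: [-0.001, 0.685, 0.728, -0.001]
contact_force: [-0.2, -0.6, -1.0]
gripper_width: 0.726
grasp_force: 6.7
```

>>> send_rows(deltas="0.01 0.002 0 0; 0.02 0.003 0 0; 0.025 0.004 0 0; 0.025 0.004 0 0")

```text
t: 7.1
eef_pos: [0.5003, -0.0243, 0.0372]
tool_rot: [-0.0, 0.685, 0.729, 0.0]
contact_force: [-0.3, 0.1, -1.4]
gripper_width: 0.722
grasp_force: 6.5
```

Run:
```python
from h import *
for n in("scene","top"):
    p=bot.read_camera(n)
    cv2.imwrite(f"pics/{n}2.png",cv2.resize(p["img"][180:380,260:480,::-1] if n=="scene" else p["img"][150:330,60:320,::-1],None,fx=3,fy=3))
    for q in("reacher_grip","reacher_jaws","jaw_left","jaw_right","lamp"):print(n,q,[(np.round(r["xyz"],3).tolist(),round(r["confidence"],2)) for r in bot.landmark_of(p,q)[:1]])
```

```text
scene reacher_grip [([0.496, -0.025, 0.044], 0.57)]
scene reacher_jaws [([0.485, 0.167, 0.023], 0.72)]
scene jaw_left [([0.474, 0.106, -0.003], 0.51)]
scene jaw_right [([0.504, 0.111, 0.004], 0.47)]
scene lamp [([0.48, 0.302, -0.004], 0.76)]
top reacher_grip []
top reacher_jaws []
top jaw_left [([0.473, 0.103, -0.002], 0.59)]
top jaw_right [([0.51, 0.112, -0.001], 0.51)]
top lamp [([0.482, 0.3, 0.001], 0.56)]
```

View pics/top2.png

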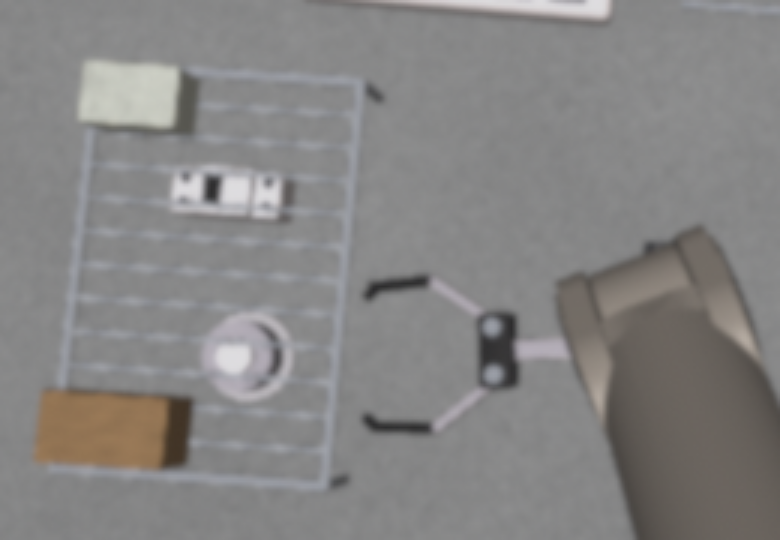

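The top crop shows the jaws just before the mouth, centred at about (400,355). The lamp is at (245,355), on the jaws' line, so I go straight in by 0.129 m.

>>> send_rows(deltas="0.015 0.001 0 0; 0.03 0.002 0 0; 0.045 0.003 0 0; 0.06 0.004 0 0; 0.075 0.005 0 0")

```text
t: 8.2
eef_pos: [0.5008, 0.0512, 0.0373]
tool_rot: [0.0, 0.685, 0.728, -0.0]
contact_force: [0.4, -0.8, -1.0]
gripper_width: 0.719
grasp_force: 6.5
```

>>> send_rows(deltas="0.015 0.001 0 0; 0.03 0.002 0 0; 0.045 0.0025 0 0; 0.054 0.003 0 0; 0.054 0.003 0 0")

```text
t: 8.7
eef_pos: [0.5005, 0.1067, 0.0374]
tool_rot: [-0.0, 0.684, 0.729, 0.001]
contact_force: [-0.2, -0.0, -1.7]
gripper_width: 0.718
grasp_force: 6.6
```

Run:
```python
from h import *
for n in("scene","top"):
    p=bot.read_camera(n)
    cv2.imwrite(f"pics/{n}3.png",cv2.resize(p["img"][180:380,260:480,::-1] if n=="scene" else p["img"][150:330,60:320,::-1],None,fx=3,fy=3))
    for q in("reacher_jaws","jaw_left","jaw_right","lamp"):print(n,q,[(np.round(r["xyz"],3).tolist(),round(r["confidence"],2)) for r in bot.landmark_of(p,q)[:1]])
```

```text
scene reacher_jaws [([0.483, 0.301, 0.026], 0.97)]
scene jaw_left [([0.471, 0.235, 0.0], 0.69)]
scene jaw_right [([0.505, 0.243, 0.004], 0.65)]
scene lamp [([0.482, 0.301, -0.002], 0.69)]
top reacher_jaws [([0.498, 0.1, 0.003], 0.47)]
top jaw_left [([0.484, -0.387, 0.001], 0.66)]
top jaw_right [([0.606, 0.317, 0.005], 0.65)]
top lamp [([0.48, 0.3, 0.0], 0.8)]
```

View pics/top3.png

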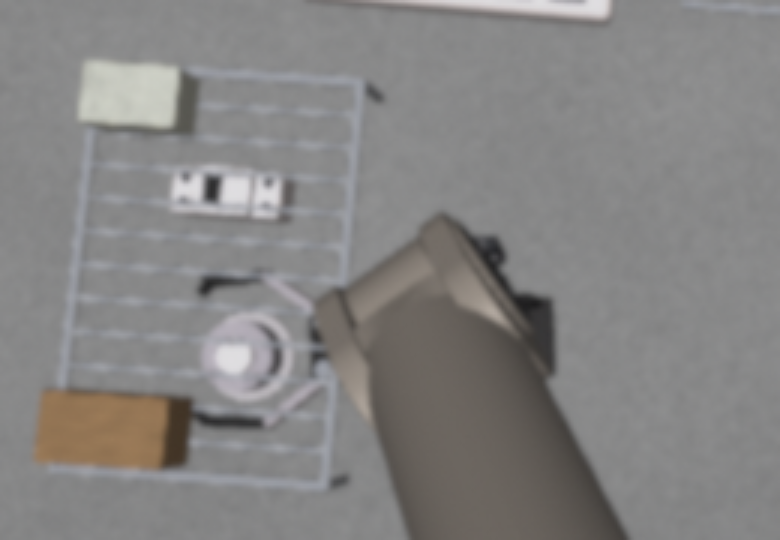

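The lamp, at (245,355), sits between the open jaws, whose tips are at (205,285) and (205,418). Now I squeeze.

>>> send_rows(deltas="0 0 0 0; 0 0 0 0; 0 0 0 0; 0 0 0 0; 0 0 0 0", claw=0.4, force=45)

```text
t: 9.7
eef_pos: [0.5021, 0.1043, 0.0385]
tool_rot: [0.001, 0.685, 0.728, 0.001]
contact_force: [1.2, -2.2, 8.4]
gripper_width: 0.56
grasp_force: 45.4
```

>>> send_rows(deltas="0 0 0 0; 0 0 0 0; 0 0 0 0; 0 0 0 0; 0 0 0 0")

```text
t: 10.2
eef_pos: [0.5021, 0.1043, 0.0385]
tool_rot: [0.001, 0.685, 0.728, 0.001]
contact_force: [1.4, -1.5, 7.4]
gripper_width: 0.565
grasp_force: 45.4
```

>>> send_rows(deltas="-0.008 0 -0.002 0; -0.02 0 -0.002 0; -0.035 0 -0.002 0; -0.05 0 -0.002 0; -0.065 0 -0.002 0")

```text
t: 10.7
eef_pos: [0.5043, 0.0378, 0.0391]
tool_rot: [-0.0, 0.686, 0.728, -0.0]
contact_force: [0.1, 2.1, -3.1]
gripper_width: 0.563
grasp_force: 47.7
```

>>> send_rows(deltas="-0.015 0 0 0; -0.03 0 0 0; -0.045 0 0 0; -0.06 0 0 0; -0.075 0 0 0")

```text
t: 11.2
eef_pos: [0.5088, -0.0369, 0.0392]
tool_rot: [-0.0, 0.685, 0.728, -0.0]
contact_force: [0.2, 1.4, -3.0]
gripper_width: 0.56
grasp_force: 47.6
```

>>> send_rows(deltas="-0.015 0 0 0; -0.025 0 0 0; -0.032 0 0 0; -0.035 0 0 0; -0.035 0 0 0")

```text
t: 11.7
eef_pos: [0.5113, -0.0709, 0.0393]
tool_rot: [0.0, 0.685, 0.728, -0.0]
contact_force: [0.7, -1.3, -2.9]
gripper_width: 0.563
grasp_force: 47.6
```

Run:
```python
from h import *
for n in("scene","top"):
    p=bot.read_camera(n)
    cv2.imwrite(f"pics/{n}4.png",cv2.resize(p["img"][150:350,240:460,::-1] if n=="scene" else p["img"][150:330,60:320,::-1],None,fx=3,fy=3))
    for q in("reacher_jaws","jaw_left","jaw_right","lamp"):print(n,q,[(np.round(r["xyz"],3).tolist(),round(r["confidence"],2)) for r in bot.landmark_of(p,q)[:1]])
```

```text
scene reacher_jaws [([0.492, 0.121, 0.024], 0.78)]
scene jaw_left [([0.48, 0.058, 0.001], 0.65)]
scene jaw_right [([0.51, 0.065, 0.001], 0.62)]
scene lamp [([0.491, 0.128, -0.0], 0.69)]
top reacher_jaws [([0.489, 0.131, 0.03], 0.79)]
top jaw_left [([0.476, 0.061, -0.001], 0.65)]
top jaw_right [([0.514, 0.066, -0.002], 0.73)]
top lamp [([0.49, 0.124, 0.002], 0.6)]
```

View pics/scene4.png

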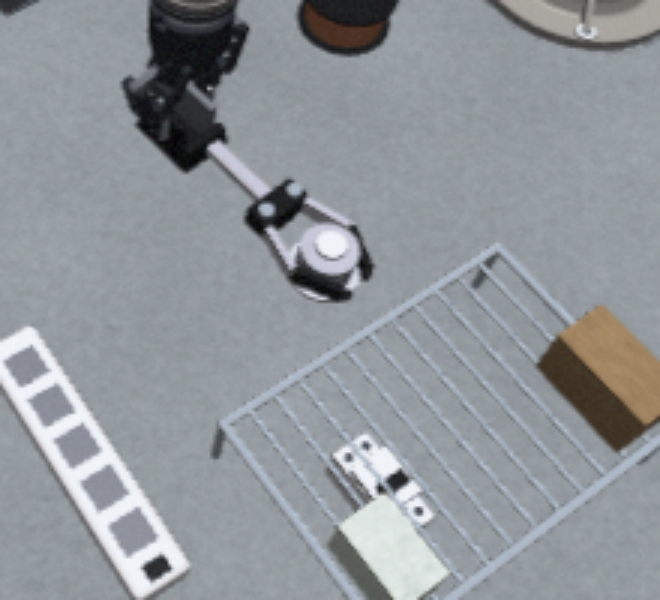

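The lamp is out in front of the rack at about (330,260), held in both jaws. I release to about 61 mm, then draw the reacher back off it.

>>> send_rows(deltas="0 -0.002 0 0; 0 -0.004 0 0; 0 -0.006 0 0; 0 -0.006 0 0; 0 -0.006 0 0", claw=0.73)

```text
t: 12.7
eef_pos: [0.505, -0.0704, 0.0393]
tool_rot: [-0.0, 0.685, 0.728, -0.0]
contact_force: [-0.3, 0.7, -1.7]
gripper_width: 0.73
grasp_force: 6.5
```

>>> send_rows(deltas="0 0 0 0; 0 0 0 0; 0 0 0 0; 0 0 0 0")

```text
t: 13.1
eef_pos: [0.5051, -0.0706, 0.0393]
tool_rot: [-0.0, 0.685, 0.728, -0.0]
contact_force: [-0.3, -0.2, -1.8]
gripper_width: 0.725
grasp_force: 6.4
```

Run:
```python
from h import *
for n in("scene","top"):
    p=bot.read_camera(n)
    cv2.imwrite(f"pics/{n}5.png",cv2.resize(p["img"][150:350,240:460,::-1] if n=="scene" else p["img"][200:330,100:320,::-1],None,fx=3,fy=3))
    for q in("reacher_jaws","lamp"):print(n,q,[(np.round(r["xyz"],3).tolist(),round(r["confidence"],2)) for r in bot.landmark_of(p,q)[:1]])
```

```text
scene reacher_jaws [([0.493, 0.125, 0.023], 0.81)]
scene lamp [([0.493, 0.126, -0.0], 0.76)]
top reacher_jaws []
top lamp [([0.493, 0.125, 0.0], 0.82)]
```

View pics/top5.png

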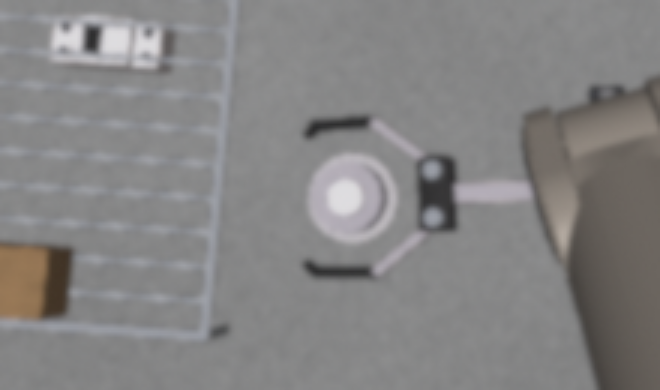

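The jaws are open and the lamp stands free between them at (345,197). Backing off along the reacher's axis.

>>> send_rows(deltas="-0.01 0 0 0; -0.025 0 0 0; -0.04 0 0 0; -0.055 0 0 0; -0.07 0 0 0")

```text
t: 13.9
eef_pos: [0.5095, -0.1419, 0.0393]
tool_rot: [0.0, 0.685, 0.728, -0.0]
contact_force: [0.4, 0.4, -1.4]
gripper_width: 0.731
grasp_force: 6.4
```

>>> send_rows(deltas="-0.015 0 0 0; -0.028 0 0 0; -0.035 0 0 0; -0.035 0 0 0")

```text
t: 14.3
eef_pos: [0.5116, -0.177, 0.0393]
tool_rot: [0.0, 0.686, 0.728, -0.0]
contact_force: [-0.2, 0.2, -0.4]
gripper_width: 0.728
grasp_force: 6.5
```

>>> send_rows(deltas="0 0 0 0; 0 0 0 0; 0 0 0 0; 0 0 -0.01 0; 0 0 -0.03 0", claw=1)

```text
t: 14.8
eef_pos: [0.5106, -0.1746, 0.069]
tool_rot: [-0.001, 0.685, 0.729, -0.001]
contact_force: [-0.2, 0.3, 0.7]
gripper_width: 0.994
grasp_force: 0.0
```

>>> send_rows(deltas="0 0 -0.03 0; 0 0 -0.065 0; 0 0 -0.1 0; 0 0 -0.12 0; 0 0 -0.12 0")

```text
t: 15.3
eef_pos: [0.5137, -0.1754, 0.1934]
tool_rot: [0.003, 0.685, 0.728, 0.001]
contact_force: [-0.4, 0.2, -0.6]
gripper_width: 1.0
grasp_force: 0.0
```

Run:
```python
from h import *
o=bot.get_obs();print(o["eef_pos"],o["tool_rot"],o["q"])
L=[]
for n in("scene","top"):
    p=bot.read_camera(n)
    cv2.imwrite(f"pics/{n}6.png",p["img"][...,::-1])
    for q in("reacher_grip","reacher_jaws","lamp","tray"):print(n,q,[(np.round(r["xyz"],3).tolist(),round(r["confidence"],2)) for r in bot.landmark_of(p,q)[:1]])
    m=bot.masks_of(p,"lamp")[0]["mask"];c=cloud(p,m);print("lamp top",c[:,2].max(),c[c[:,2]>.043].mean(0))
    v,u=np.nonzero(m);D=np.zeros(m.shape);
    h=np.full(m.shape,0.);h[m&(p["depth"]>0)]=c[:,2];v,u=np.nonzero(h>.043);L.append(ray(p,u.mean(),v.mean()))
print("tri terminal",tri(*L))
```

```text
[ 0.51373811 -0.17540705  0.1933601 ] [0.003125   0.68504232 0.72849521 0.00140849] [ 0.60622987  0.34944095 -0.4800697   1.89861351  0.19961629  0.93316096
  0.09392335]
scene reacher_grip [([0.51, -0.179, 0.041], 0.78)]
scene reacher_jaws [([0.5, 0.021, 0.025], 0.69)]
scene lamp [([0.492, 0.124, -0.002], 0.7)]
scene tray [([0.482, -0.386, 0.001], 0.71)]
lamp top 0.05153348665790728 [0.49420498 0.12515665 0.04733333]
top reacher_grip [([0.511, -0.177, 0.04], 0.91)]
top reacher_jaws []
top lamp [([0.492, 0.124, -0.001], 0.59)]
top tray [([0.482, -0.385, 0.001], 0.79)]
lamp top 0.0785868517085777 [0.60282583 0.31374479 0.05758226]
tri terminal (array([0.59822174, 0.2240569 , 0.28098019]), np.float64(0.0562721907235389))
```

>>> send_rows(deltas="0.04 0 0 0; 0.085 0 0 0; 0.13 -0.001 0 0; 0.175 -0.001 0 0; 0.215 -0.002 0 0")

```text
t: 16.4
eef_pos: [0.4962, 0.0414, 0.1895]
tool_rot: [0.0, 0.685, 0.729, 0.0]
contact_force: [0.4, 0.6, -0.4]
gripper_width: 1.002
grasp_force: 0.0
```

>>> send_rows(deltas="0.04 -0.001 0 0; 0.07 -0.001 0 0; 0.085 -0.001 0.02 0; 0.085 -0.001 0.06 0; 0.085 -0.001 0.09 0")

```text
t: 16.9
eef_pos: [0.49, 0.1246, 0.098]
tool_rot: [-0.0, 0.685, 0.729, 0.0]
contact_force: [0.1, -0.4, 0.5]
gripper_width: 1.0
grasp_force: 0.0
```

>>> send_rows(deltas="0 0 0.01 0; 0 0 0.01 0")

```text
t: 17.1
eef_pos: [0.4895, 0.1237, 0.0883]
tool_rot: [-0.001, 0.685, 0.728, -0.001]
contact_force: [0.0, -0.6, 0.6]
gripper_width: 1.0
grasp_force: 0.0
```

Run:
```python
from h import *
p=bot.read_camera("scene")
cv2.imwrite("pics/s7.png",cv2.resize(p["img"][150:310,240:440,::-1],None,fx=3.5,fy=3.5))
for q in("lamp",):print(q,[(np.round(r["xyz"],3).tolist(),round(r["confidence"],2)) for r in bot.landmark_of(p,q)[:1]])
```

```text
lamp [([0.49, 0.127, -0.001], 0.67)]
```

View pics/s7.png

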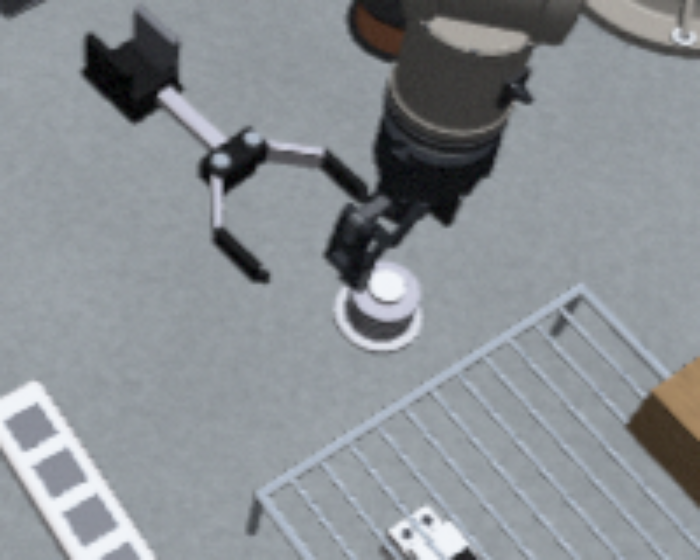

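The crop shows the open gripper above the lamp, which is at (380,300), with the reacher's jaws clear to the left. Lower and grasp.

>>> send_rows(deltas="0.001 0.002 0.02 0; 0.001 0.002 0.04 0; 0.001 0.002 0.055 0; 0.001 0.002 0.062 0; 0.001 0.002 0.062 0")

```text
t: 17.7
eef_pos: [0.4922, 0.125, 0.0272]
tool_rot: [-0.0, 0.685, 0.728, -0.0]
contact_force: [-1.2, -0.2, 0.8]
gripper_width: 1.003
grasp_force: 0.0
```

>>> send_rows(deltas="0 0 0 0; 0 0 0 0; 0 0 0 0; 0 0 0 0; 0 0 0 0", claw=0.4, force=30)

```text
t: 18.2
eef_pos: [0.4927, 0.1252, 0.0283]
tool_rot: [0.0, 0.685, 0.728, 0.0]
contact_force: [-1.1, -0.7, 6.0]
gripper_width: 0.62
grasp_force: 30.6
```

>>> send_rows(deltas="0 0 0 0; 0 0 -0.01 0; 0 0 -0.03 0; 0 0 -0.06 0; 0 0 -0.1 0")

```text
t: 18.7
eef_pos: [0.4909, 0.1246, 0.1278]
tool_rot: [-0.001, 0.685, 0.728, -0.001]
contact_force: [0.1, 0.7, -1.3]
gripper_width: 0.613
grasp_force: 32.3
```

>>> send_rows(deltas="-0.02 -0.002 -0.02 0; -0.055 -0.004 -0.02 0; -0.09 -0.007 -0.02 0; -0.125 -0.01 -0.02 0; -0.16 -0.013 -0.02 0")

```text
t: 19.2
eef_pos: [0.4887, -0.0369, 0.1481]
tool_rot: [0.0, 0.685, 0.728, 0.0]
contact_force: [0.4, -0.8, -2.3]
gripper_width: 0.614
grasp_force: 32.5
```

>>> send_rows(deltas="-0.035 -0.003 0 0; -0.07 -0.006 0 0; -0.105 -0.009 0 0; -0.14 -0.011 0 0; -0.175 -0.014 0 0")

```text
t: 19.7
eef_pos: [0.4855, -0.2124, 0.1481]
tool_rot: [0.0, 0.685, 0.728, 0.0]
contact_force: [0.6, 0.4, -2.3]
gripper_width: 0.62
grasp_force: 32.5
```

>>> send_rows(deltas="-0.035 -0.003 0 0; -0.07 -0.006 0 0; -0.105 -0.009 0 0; -0.14 -0.011 0 0; -0.175 -0.014 0 0")

```text
t: 20.2
eef_pos: [0.4821, -0.3878, 0.1481]
tool_rot: [0.0, 0.685, 0.728, 0.0]
contact_force: [0.4, -0.2, -2.4]
gripper_width: 0.615
grasp_force: 32.5
```

>>> send_rows(deltas="0 0 0 0; 0 0 0 0; 0 0 0 0")

```text
t: 20.5
eef_pos: [0.4826, -0.3852, 0.1476]
tool_rot: [-0.0, 0.685, 0.729, 0.0]
contact_force: [0.5, 0.3, -2.1]
gripper_width: 0.625
grasp_force: 32.5
```

Run:
```python
from h import *
p=bot.read_camera("scene")
cv2.imwrite("pics/s8.png",cv2.resize(p["img"][40:200,170:350,::-1],None,fx=3.5,fy=3.5))
for q in("lamp","tray"):print(q,[(np.round(r["xyz"],3).tolist(),round(r["confidence"],2)) for r in bot.landmark_of(p,q)[:1]])
```

```text
lamp [([0.482, -0.383, 0.12], 0.74)]
tray [([0.479, -0.388, 0.001], 0.89)]
```

View pics/s8.png

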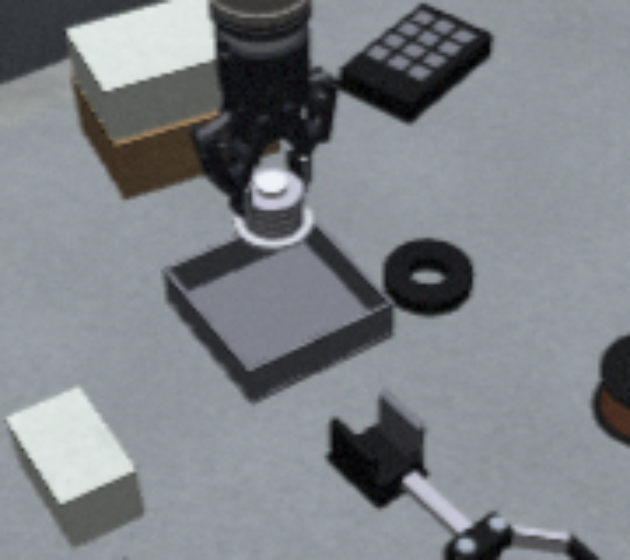

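The lamp is upright in the gripper at (272,210), 0.12 m above the tray centre. I lower it by about 0.114 m.

>>> send_rows(deltas="0 0 0.03 0; 0 0 0.06 0; 0 0 0.085 0; 0 0 0.1 0; 0 0 0.105 0")

```text
t: 21.15
eef_pos: [0.4819, -0.3854, 0.0409]
tool_rot: [-0.001, 0.685, 0.729, -0.0]
contact_force: [-0.1, 0.4, -0.8]
gripper_width: 0.619
grasp_force: 32.4
```

>>> send_rows(deltas="0 0 0.003 0; 0 0 0.006 0; 0 0 0.008 0; 0 0 0.008 0")

```text
t: 21.55
eef_pos: [0.4826, -0.3868, 0.0348]
tool_rot: [0.0, 0.685, 0.728, 0.0]
contact_force: [-0.4, -0.3, -2.1]
gripper_width: 0.615
grasp_force: 32.4
```

>>> send_rows(deltas="0 0 0.002 0; 0 0 0.0025 0; 0 0 0.0025 0")

```text
t: 21.85
eef_pos: [0.4829, -0.3869, 0.0334]
tool_rot: [0.001, 0.685, 0.728, -0.0]
contact_force: [-1.6, 1.6, 8.8]
gripper_width: 0.619
grasp_force: 33.4
```

>>> send_rows(deltas="0 0 0 0; 0 0 0 0; 0 0 0 0; 0 0 0 0; 0 0 -0.002 0", claw=0.95)

```text
t: 22.35
eef_pos: [0.4822, -0.3864, 0.0335]
tool_rot: [-0.0, 0.685, 0.728, -0.0]
contact_force: [-0.1, 0.7, -0.7]
gripper_width: 0.95
grasp_force: 0.0
```

>>> send_rows(deltas="0 0 -0.02 0; 0 0 -0.05 0; 0 0 -0.09 0; 0 0 -0.13 0; 0 0 -0.16 0")

```text
t: 22.85
eef_pos: [0.483, -0.3868, 0.1966]
tool_rot: [0.001, 0.685, 0.728, 0.0]
contact_force: [0.0, -0.3, 0.7]
gripper_width: 0.952
grasp_force: 0.0
```

>>> send_rows(deltas="0 0.0 -0.03 0; 0 0 -0.05 0; 0 0 -0.05 0; 0 0 -0.05 0; 0 0 -0.05 0")

```text
t: 23.35
eef_pos: [0.4817, -0.3861, 0.2424]
tool_rot: [-0.001, 0.685, 0.728, -0.0]
contact_force: [0.4, 0.2, -0.0]
gripper_width: 0.95
grasp_force: 0.0
```

Run:
```python
from h import *
for c in("scene","top"):
    p=bot.read_camera(c)
    if c=="scene":cv2.imwrite("pics/s9.png",p["img"][...,::-1])
    for q in("lamp","tray","reacher_grip","reacher_jaws","breaker","power_strip","screwdriver","carton"):print(c,q,[(np.round(r["xyz"],3).tolist(),round(r["confidence"],2)) for r in bot.landmark_of(p,q)[:1]])
```

```text
scene lamp [([0.484, -0.387, 0.003], 0.86)]
scene tray [([0.481, -0.388, 0.003], 0.77)]
scene reacher_grip [([0.512, -0.18, 0.04], 0.78)]
scene reacher_jaws [([0.498, 0.018, 0.026], 0.79)]
scene breaker [([0.605, 0.317, -0.002], 0.73)]
scene power_strip [([0.785, 0.15, -0.006], 0.63)]
scene screwdriver [([0.767, -0.116, -0.001], 0.54)]
scene carton [([0.741, -0.31, 0.001], 0.7)]
top lamp [([0.479, -0.388, 0.007], 0.74)]
top tray [([0.482, -0.388, 0.004], 0.83)]
top reacher_grip [([0.512, -0.178, 0.041], 0.97)]
top reacher_jaws []
top breaker [([0.605, 0.314, 0.003], 0.74)]
top power_strip [([0.782, 0.151, 0.0], 0.78)]
top screwdriver [([0.769, -0.12, -0.003], 0.94)]
top carton [([0.742, -0.309, 0.001], 0.58)]
```

View pics/s9.png

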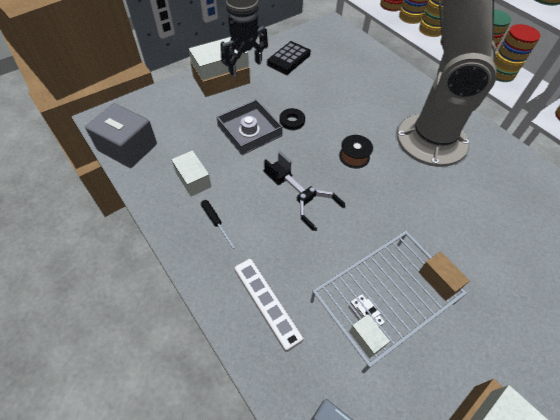

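The lamp stands upright in the tray at (249,125), the reacher lies flat and open at (305,195), and the other goods have not moved.

```bash
python3 -c "
from station import bot
print(bot.hand_in())"
```

```text
the job is handed in; nothing more can be done
None
```

I drew the lamp out from under the rack with the reacher and set it upright in the tray; the reacher lies flat with its jaws open, clear of the rack, the other goods are where they were, and the job was handed in at about 23.5 s, though the hand-in returned no verdict.

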